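# Cutters and nozzle back on their outlines

## Task

Tidy the baking tools: set each of the three cutters and the piping nozzle down on the cream pad that is printed with its own shape, upright and centred, with the square and the oblong cutters turned to line up with their outlines. Leave the milk jug and the sugar jar standing where they are.

Things in the scene. Friction and masses are not known exactly. Their poses are not given: they have to be found in the camera images.
- ring_cutter: round steel biscuit cutter, loose: an upright tube open at both ends, 56 mm outer diameter, 36 mm tall, wall 2.5 mm, about 60 g. Stands on the worktop; origin: centre of the underside; z up along its axis. Can be gripped across its diameter from above.
- square_cutter: square red plastic biscuit cutter, loose: a frame open at both ends, 48 x 48 mm outside, 36 mm tall, wall 3 mm, about 50 g. Origin: centre of the underside; x and y square to its sides, z up.
- oblong_cutter: oblong blue plastic biscuit cutter, loose: a frame open at both ends, 80 mm long (its x) by 30 mm wide (its y) outside, 36 mm tall, wall 3 mm, about 50 g. Origin: centre of the underside; z up.
- nozzle: piping nozzle on its coupler, loose, standing tip up: a green plastic cylinder 32 mm in diameter and 30 mm tall, topped by a steel cone to 54 mm in all, about 50 g. Origin: centre of the underside; z up along its axis.
- ring_pad: pad for the round cutter: cream silicone pad, 90 x 90 mm, 3 mm thick, fixed to the worktop, flat. On it a navy ring outline, 60 mm outer and 48 mm inner diameter. Origin: centre of the underside, on the worktop (the outline is centred above it); z up. All four pads have the same colour and size and differ only in the navy mark.
- square_pad: pad for the square cutter: cream silicone pad, 90 x 90 mm, 3 mm thick, fixed to the worktop, flat. On it a navy square outline, 52 mm outside and 40 mm inside, its sides along the pad's x and y. Origin: centre of the underside, on the worktop (the outline is centred above it); z up. All four pads have the same colour and size and differ only in the navy mark.
- oblong_pad: pad for the oblong cutter: cream silicone pad, 90 x 90 mm, 3 mm thick, fixed to the worktop, flat. On it a navy oblong outline, 84 mm long (along the pad's x) by 34 mm wide (along y) outside. Origin: centre of the underside, on the worktop (the outline is centred above it); z up. All four pads have the same colour and size and differ only in the navy mark.
- nozzle_pad: pad for the nozzle: cream silicone pad, 90 x 90 mm, 3 mm thick, fixed to the worktop, flat. On it a solid navy disc, 36 mm in diameter. Origin: centre of the underside, on the worktop (the outline is centred above it); z up. All four pads have the same colour and size and differ only in the navy mark.
- milk_jug: white ceramic milk jug, loose, not to be disturbed: 62 mm in diameter, 86 mm tall, its handle reaching 52 mm from the axis on its +y side. Origin: centre of the underside; z up.
- sugar_jar: amber glass sugar jar with a copper cap, loose, not to be disturbed: 50 mm in diameter, 75 mm tall. Origin: centre of the underside; z up.
Mind the look-alikes: they are no part of the job. Of the things that look like the nozzle, the smallest one is meant.

How it is judged:
At the end, for the whole second after the job is handed in: Each cutter and the nozzle rests upright (within 0.1 rad) on the pad with its own mark, its centre within 12 mm of the pad's, its underside 1 to 6 mm above the worktop; square and oblong cutters within 0.25 rad of their outlines; all at rest (horizontal distance between ring_cutter and ring_pad below 0.012 m and z of ring_cutter in the frame of ring_pad between 0.001 and 0.006 m and angle between each of ring_cutter, square_cutter, oblong_cutter, nozzle's own z axis and vertical below 0.1 rad and linear speed of each of ring_cutter, square_cutter, oblong_cutter, nozzle below 0.02 m/s and angular speed of each of ring_cutter, square_cutter, oblong_cutter, nozzle below 0.2 rad/s and horizontal distance between square_cutter and square_pad below 0.012 m and z of square_cutter in the frame of square_pad between 0.001 and 0.006 m and horizontal distance between oblong_cutter and oblong_pad below 0.012 m and z of oblong_cutter in the frame of oblong_pad between 0.001 and 0.006 m and horizontal distance between nozzle and nozzle_pad below 0.012 m and z of nozzle in the frame of nozzle_pad between 0.001 and 0.006 m and angle between the x axis of oblong_cutter and the x axis of oblong_pad, either way round below 0.25 rad and (angle between the x axis of square_cutter and the x axis of square_pad, either way round below 0.25 rad or angle between the x axis of square_cutter and the y axis of square_pad, either way round below 0.25 rad)); the robot touches nothing.
It fails at once if the milk jug is shifted by more than 15 mm or tipped by more than 0.25 rad (distance of milk_jug from where it was at the start of the episode above 0.015 m or angle between milk_jug's own z axis and vertical above 0.25 rad).
It fails at once if the sugar jar is shifted by more than 15 mm or tipped by more than 0.25 rad (distance of sugar_jar from where it was at the start of the episode above 0.015 m or angle between sugar_jar's own z axis and vertical above 0.25 rad).
It also fails if it takes over 99 s, if anything falls off the work surface, if the arm or the gripper's body presses on something with over 40 N, if the wrist force passes 120 N, or if a joint passes its speed limit or range.

## Robot

A 6-joint arm with a two-finger parallel gripper is mounted at the origin on the work surface. World frame = base frame: x ahead of the robot, y to its left, z up, the work surface at z = 0. Lengths are in m, angles in rad, forces in N, time in s.
With the tool pointing down it reaches from about 0.275 to 0.725 m from the base axis. Payload 15.9 kg.
Tool frame: the origin (TCP) lies on the centre line of the jaws, within the pads' length; the fingertips stand 22 mm ahead of it and the grasp point (between the pads) lies 3 mm ahead of it (bot.nose_length is the distance from the TCP to the fingertips, in m); z points along the fingers, y is the line along which they close (so a half turn about z gives the same grasp; the last joint's range is limited). The gripper opens to 85 mm and grips with 20 to 120 N. Pads are 22 mm wide; open, the fingers measure 114 mm over their backs; the gripper's body (76 mm by 85 mm) begins 54 mm behind the grasp point. The pads swing forward as they close: fully open they stand 13 mm farther back than shut.
Start: joints at [-1.212, 0.213, -0.034, 1.323, 0, 1.571], TCP at [0.176, -0.468, 0.231] pointing down, gripper open.
Joint ranges: [-2.98, 2.98], [-0.74, 1.72], [-1.14, 1.35], [-2.1, 2.04], [-1.57, 1.44], [-3.14, 3.14]. Speed limits (rad/s): [1.89, 1.89, 2.39, 2.57, 3.14, 3.14].

## Interface

Orientations are given as a unit quaternion [w, x, y, z].
In Python, from station import sensors, eyes, bot gives the robot as it stands.
- The arm moves only by the tool arm_command, never from a script. Its argument "deltas" is a list that holds one entry, the list of rows, each a list of 7 numbers: the shift along the tool's x, y, z as a fraction of full scale, then the turn, a rotation vector about the tool's x, y, z as a fraction of full scale, then the opening, from 0 (shut) to 1 (fully open). A call has 1 to 8 rows; each row shifts and turns the commanded pose from where the row before left it, along the tool's axes as they then stand; what a row does not reach is not made up. Full scale, the value 1, is 0.05 m for a shift and 0.15 rad for a turn. A row lasts 1/8 s, in which the tool goes at most 62.5 mm and 10.7 degrees, less where a joint would pass 70% of its speed; a pose out of reach is approached as far as the arm can. A call with a number of a shift or a turn outside -1 to 1 is refused whole. A call with a gripper value outside its range is refused whole. The fingers move at their own pace and stop on an object; the grip force is fixed at half the most. Time passes only in rows, so rows that do not move let the fingers close. It gives the time, the measured TCP pose, the force, the opening and the grip force at its end, in the units of the state.
- sensors.observe(): the state, without advancing time (a new reading comes with each control period).
- eyes.snapshot(name): name is "scene" or "side" or "wrist"; returns (picture, depth): 384x512x3 uint8, blue, green, red; 384x512 float32, m along the optical axis (not along the pixel's ray), 0 where there is no reading.
- eyes.get_calibration(name): a dict with "vertical_fov" (degrees; the focal length in pixels is half the picture's height over the tangent of half this angle, whatever the lens; pixels are square), "cx", "cy" (the principal point, pixels), "extrinsics" (4x4, takes a point from world to camera coordinates). Camera axes: x right, y down, z forward; pixel columns grow to the right and rows downward; lengths in m; the calibration is good to about 2 mm. A picture is of the moment at which its call begins: read the wrist's pose just before it. get_calibration takes no time and is no camera call; for the wrist camera it gives the pose at the moment of the call.
- bot.hand_in(): hands the job in; it is judged then, once.
Trained networks look in the newest picture that a camera, given by its name, has taken for a name from the list of things; names that differ only in an ending like _2 or _b are one class to them, and where a whole thing is asked for, a point or a joint stands for the part that bears it (a point fixed in the world has none). Each returns a list of dicts, best first, with "score" (0 to 1); they miss things now and then, are a little off and sometimes report something else, mostly with a low value. They report only what shows in the picture. A call takes as long as a camera call. They do not tell look-alikes from the thing itself.
- eyes.find_in(camera, query): "location" ([x, y, z] in m, in the coordinates of the camera as it stood for that picture, good to about 4 mm: the middle of the surface that is visible of it).
The state is a dict: "time_s": time; "joints": joint angles; "qd": joint speeds; "joint_torque": joint torques, N m; "tool_pos": TCP position; "ee_rot": TCP orientation; "force": force on the tool from outside, world axes, zero at the start; "wrist_torque": the same for the moment, N m; "opening": finger opening in m; "finger_force": force on a finger pad.
Only numpy, scipy, OpenCV 4.12 (cv2) and the standard library are available. Lean on these libraries where they do the work, as an engineer would, in place of code of your own. Each camera call takes 0.05 s, during which the arm holds its last target. There are 200 camera calls.

## Working session

There is one attempt and no reset: what is moved stays moved. The work goes in short steps, Python scripts to look and compute and a tool call to move; the robot and the scene stay as the last step left them, time stands still between calls to the robot, and variables do not carry over. Pictures are saved under pics/ and viewed, at most 14 in all, crops included, and the job is handed in when it is done.

Besides the shell and the picture viewer there is one more tool, called after ">>>" by a JSON object that holds its "method" and its "body". arm_command: Moves the arm, as the interface text tells. Shift numbers are shares of 0.05 m and turn numbers shares of 0.15 rad, none past 1 either way. Its arguments: {"type":"object","properties":{"deltas":{"type":"array","items":{"type":"array","items":{"type":"array","items":{"type":"number"}}}}},"required":["deltas"]}

```bash
mkdir -p pics; cat > h.py <<'E'
import numpy as np, cv2
from station import sensors, eyes, bot
def snap(n):
    c=eyes.get_calibration(n); im,d=eyes.snapshot(n); return im,d,c
def pts(d,c):
    f=d.shape[0]/2/np.tan(np.radians(c['vertical_fov'])/2)
    v,u=np.mgrid[:d.shape[0],:d.shape[1]]
    P=np.stack([(u-c['cx'])/f*d,(v-c['cy'])/f*d,d],-1)
    T=np.linalg.inv(np.array(c['extrinsics']))
    return P@T[:3,:3].T+T[:3,3]
E
python3 - <<'E'
from h import *
for n in ['scene','side']:
    im,d,c=snap(n); cv2.imwrite(f'pics/{n}0.png',im); np.savez(f'/tmp/{n}0.npz',im=im,d=d,P=pts(d,c))
    print(n,{k:c[k] for k in('vertical_fov','cx','cy')},np.linalg.inv(c['extrinsics']).round(3).tolist())
print(sensors.observe())
E
```

```text
scene {'vertical_fov': 54.379265967834975, 'cx': 256.3561402576879, 'cy': 193.59128350261744} [[-0.556, 0.495, -0.668, 1.14], [0.831, 0.334, -0.444, 0.433], [0.003, -0.802, -0.597, 0.625], [0.0, 0.0, 0.0, 1.0]]
side {'vertical_fov': 56.659366532818076, 'cx': 258.15444412350513, 'cy': 192.27424332374306} [[-0.852, -0.37, 0.37, 0.191], [-0.523, 0.58, -0.624, 0.568], [0.016, -0.726, -0.688, 0.614], [0.0, 0.0, 0.0, 1.0]]
{'time_s': 0.1, 'joints': array([-1.21198327e+00,  2.13307066e-01, -3.49914220e-02,  1.32348898e+00,
       -6.24593969e-06,  1.57078833e+00]), 'qd': array([-0.00038532,  0.00034405,  0.00157099, -0.00012514, -0.0009503 ,
        0.00173715]), 'joint_torque': array([-6.59551704e-03, -6.87249184e+01,  4.87806165e+01,  1.23914040e-02,
       -4.34008671e-04,  1.25559799e-05]), 'tool_pos': array([ 0.17547325, -0.46787396,  0.23056754]), 'ee_rot': array([-4.87061158e-04,  9.83948933e-01,  1.78449576e-01, -9.15035900e-05]), 'force': array([ 1.19607999, -0.31524503, -0.82224725]), 'wrist_torque': array([-0.01307207,  0.0175937 ,  0.01624091]), 'finger_force': 0.0, 'opening': 0.08532031168101559}
```

View pics/scene0.png

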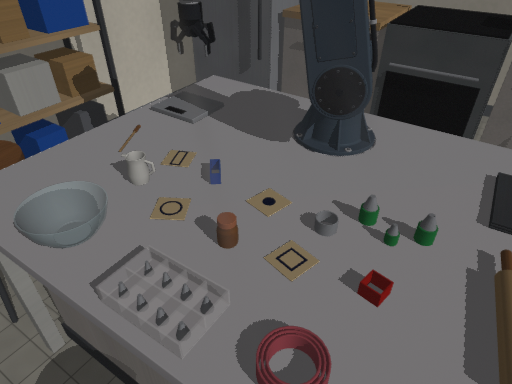

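View pics/side0.png

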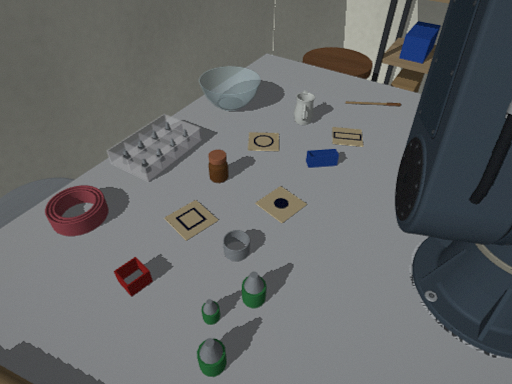

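The scene picture shows three nozzle-like things at (369,210), (391,233) and (426,228). The one at (391,233), side (211,310), looks smallest. The other objects are:
- **Cutters:** steel ring (326,223), red square (375,288), blue oblong (215,171). The red nested rings at (292,360) are clutter.
- **Pads:** ring (171,208), square (291,260), oblong (179,157), nozzle (269,201).
- **Not to be disturbed:** jug (139,168), jar (228,230).

```bash
cat > m.py <<'E'
from h import *
D={n:np.load(f'/tmp/{n}0.npz') for n in('scene','side')}
W={'ring':((326,223,20),(236,245,20)),'square':((375,288,24),(133,277,24)),'oblong':((215,171,20),(322,158,22)),
'nozA':((369,210,17),(254,288,23)),'nozB':((391,234,12),(211,310,15)),'nozC':((426,228,17),(211,355,22)),
'jar':((228,230,20),(218,166,20)),'jug':((139,168,20),(304,108,20))}
for k,ws in W.items():
    A=[]
    for n,(u,v,r) in zip(('scene','side'),ws):
        P=D[n]['P'][v-r:v+r+1,u-r:u+r+1].reshape(-1,3); d=D[n]['d'][v-r:v+r+1,u-r:u+r+1].ravel()
        Q=P[(d>0)&(P[:,2]>.012)&(P[:,2]<.12)]; A.append(Q)
        if len(Q): print(k,n,len(Q),'ext',Q.min(0).round(3),Q.max(0).round(3))
    Q=np.vstack(A); (c,s,a)=cv2.minAreaRect((Q[:,:2]*1000).astype(np.float32)); print('   rect mm',np.round(c,1),np.round(s,1),round(a,1), 'z98',np.percentile(Q[:,2],98).round(4))
PW={'ringpad':((171,208,24),(264,141,20)),'squarepad':((291,260,30),(191,219,28)),'oblongpad':((179,157,20),(347,136,19)),'nozpad':((269,201,25),(281,204,27))}
for k,ws in PW.items():
    for n,(u,v,r) in zip(('scene','side'),ws):
        im=D[n]['im'][v-r:v+r+1,u-r:u+r+1].astype(int); P=D[n]['P'][v-r:v+r+1,u-r:u+r+1]
        b,g,rd=im[...,0],im[...,1],im[...,2]; z=P[...,2]
        cream=((rd-b>35)&(abs(z)<.012)&(rd>100)); navy=((rd<70)&(b<110)&(abs(z)<.012))
        for nm,m in(('pad',cream),('mark',navy)):
            m=cv2.morphologyEx(m.astype(np.uint8),cv2.MORPH_CLOSE,np.ones((3,3)))
            l=cv2.connectedComponentsWithStats(m)
            if l[0]<2: print(k,n,nm,'none');continue
            i=1+l[2][1:,4].argmax(); X=P[l[1]==i]
            c,s,a=cv2.minAreaRect((X[:,:2]*1000).astype(np.float32)); print(k,n,nm,len(X),np.round(c,1),np.round(s,1),round(a,1),'z',np.median(X[:,2]).round(4))
E
python3 m.py
python3 - <<'E'
import cv2
a=cv2.imread('pics/scene0.png')[180:310,300:450]; b=cv2.imread('pics/side0.png')[225:384,100:290]
a=cv2.resize(a,(400,347),interpolation=2);b=cv2.resize(b,(400,347),interpolation=2)
cv2.imwrite('pics/crop1.png',cv2.hconcat([a,b]))
E
```

```text
ring scene 363 ext [0.438 0.164 0.012] [0.496 0.219 0.039]
ring side 413 ext [0.437 0.162 0.012] [0.494 0.218 0.037]
   rect mm [466.8 191.3] [57.4 57.3] 31.3 z98 0.0371
square scene 566 ext [0.564 0.331 0.012] [0.622 0.388 0.038]
square side 562 ext [0.563 0.33  0.012] [0.62  0.387 0.037]
   rect mm [592.4 358.9] [50.5 52. ] 77.8 z98 0.0372
oblong scene 187 ext [ 0.399 -0.216  0.012] [ 0.478 -0.144  0.04 ]
oblong side 412 ext [ 0.396 -0.219  0.012] [ 0.477 -0.145  0.037]
   rect mm [ 437.5 -180.9] [85.4 35.1] 38.2 z98 0.0375
nozA scene 407 ext [0.363 0.243 0.012] [0.402 0.288 0.079]
nozA side 638 ext [0.353 0.242 0.012] [0.397 0.288 0.078]
   rect mm [376.8 266.1] [47.3 46.5] 52.9 z98 0.0773
nozB scene 212 ext [0.411 0.325 0.013] [0.44  0.356 0.056]
nozB side 320 ext [0.404 0.323 0.012] [0.436 0.354 0.055]
   rect mm [421.5 339.7] [34.9 31.4] 26.9 z98 0.0542
nozC scene 476 ext [0.356 0.382 0.012] [0.396 0.426 0.079]
nozC side 847 ext [0.346 0.38  0.012] [0.391 0.425 0.079]
   rect mm [370.3 403.2] [46.5 48.1] 72.5 z98 0.0773
jar scene 630 ext [ 0.617 -0.003  0.012] [0.666 0.045 0.07
[... 619 characters left out ...]
uarepad scene mark 147 [605.8 172.7] [52.6 52.2] 73.9 z 0.0041
squarepad side pad 644 [401.8 330.9] [111.9 625.2] 51.8 z 0.0021
squarepad side mark 133 [400.1 347.2] [ 63.7 605.4] 49.5 z 0.0023
oblongpad scene pad 362 [ 426.8 -339.7] [88.7 87.8] 23.2 z 0.0042
oblongpad scene mark 57 [ 424.4 -341.7] [85.5 32.2] 23.3 z 0.0043
oblongpad side pad 359 [ 423.5 -341. ] [85.3 90.8] 24.6 z 0.0018
oblongpad side mark 51 [ 423.1 -343.1] [78.5 37.4] 22.4 z 0.0017
nozpad scene pad 552 [756.5 233.3] [857.2 118.8] 35.5 z 0.0036
nozpad scene mark 82 [455.7  17.1] [33.2 33.8] 69.9 z 0.004
nozpad side pad 773 [359.6 275.1] [116.4 666.4] 20.1 z 0.002
nozpad side mark 114 [454.9  15.3] [31.6 34.2] 28.0 z 0.0025
```

View pics/crop1.png

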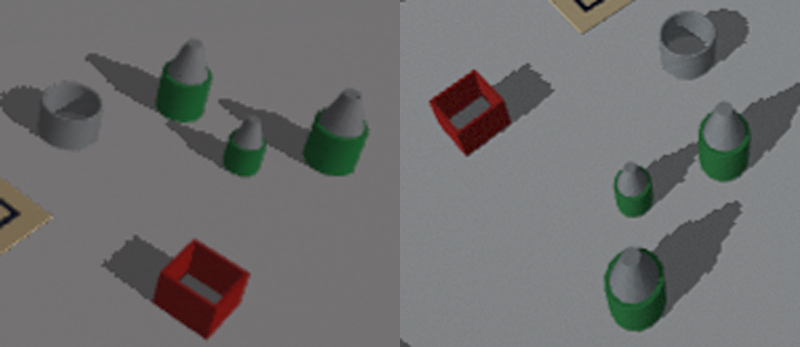

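The smallest candidate is the green nozzle at (391,233), the only one 54 mm tall. The other two are about 78 mm. I'll start with the oblong cutter and need a planner that gives tool-frame deltas.

```bash
cat > plan.py <<'E'
import sys; from h import *
from scipy.spatial.transform import Rotation as Ro
def go(x,y,z,psi):
    s=sensors.observe(); p=s['tool_pos']; q=s['ee_rot']; R=Ro.from_quat([q[1],q[2],q[3],q[0]]).as_matrix()
    yaw=np.arctan2(R[1,1],R[0,1]); t=np.radians(psi)
    d=(t-yaw+np.pi/2)%np.pi-np.pi/2; t=yaw+d
    # offset from radial at the goal must stay in (-85,+180)
    off=np.degrees(t-np.arctan2(y,x)); 
    yv=np.array([np.cos(t),np.sin(t),0]); zv=np.array([0,0,-1.]); xv=np.cross(yv,zv)
    e=np.array([x,y,z])-p
    tilt=np.degrees(np.arccos(-R[2,2]))
    print('t',round(s['time_s'],2),'pos',p.round(4),'yaw',np.degrees(yaw).round(1),'tilt',tilt.round(2),'open',round(s['opening'],4),'ff',round(s['finger_force'],1),'j',s['joints'].round(2))
    print('rotz units',round(-d/.15,2),'(off',off.round(0),') then xyz units',(np.array([e@xv,e@yv,e@zv])/.05).round(2))
go(*map(float,sys.argv[1:5]))
E
python3 plan.py .4375 -.181 .12 -51.8; python3 -c "
from h import *;print(bot.nose_length)"
```

```text
t 0.1 pos [ 0.1755 -0.4679  0.2306] yaw -69.4 tilt 0.06 open 0.0853 ff 0.0 j [-1.21  0.21 -0.03  1.32 -0.    1.57]
rotz units -2.05 (off -29.0 ) then xyz units [ 7.67 -1.27  2.21]
0.022
```

>>> {"method": "arm_command", "body": {"deltas": [[[0, 0, 0, 0, 0, -1, 1], [0, 0, 0, 0, 0, -1, 1], [0.9, -0.2, 0, 0, 0, 0, 1], [0.9, -0.2, 0, 0, 0, 0, 1], [0.9, -0.2, 0, 0, 0, 0, 1], [0.9, -0.2, 0, 0, 0, 0, 1], [0.9, -0.2, 0, 0, 0, 0, 1], [0.9, -0.2, 0, 0, 0, 0, 1]]]}}

```text
time_s: 1.1
tool_pos: [0.353, -0.2541, 0.2309]
ee_rot: [-0.0, 0.946, 0.323, -0.0]
force: [-0.7, -1.2, -0.4]
opening: 0.0851
finger_force: 0.0
```

```bash
python3 plan.py .4375 -.181 .12 -51.8
```

```text
t 1.1 pos [ 0.353  -0.2541  0.2309] yaw -52.3 tilt 0.01 open 0.0851 ff 0.0 j [-0.62  0.08 -0.19  1.3   0.    1.86]
rotz units -0.05 (off -29.0 ) then xyz units [ 2.23 -0.1   2.22]
```

>>> {"method": "arm_command", "body": {"deltas": [[[0.8, 0, 0, 0, 0, 0, 1], [0.8, -0.05, 0.3, 0, 0, 0, 1], [0.63, -0.05, 0.6, 0, 0, 0, 1], [0, 0, 0.9, 0, 0, 0, 1], [0, 0, 0.4, 0, 0, 0, 1], [0, 0, 0, 0, 0, 0, 1]]]}}

```text
time_s: 1.85
tool_pos: [0.4363, -0.1827, 0.1198]
ee_rot: [-0.001, 0.946, 0.324, -0.001]
force: [0.2, 0.0, 0.9]
opening: 0.0856
finger_force: 0.0
```

```bash
python3 plan.py .4375 -.181 .028 -51.8; python3 - <<'E'
from h import *
im,d,c=snap('wrist'); cv2.imwrite('pics/w1.png',im)
P=pts(d,c); hsv=cv2.cvtColor(im,cv2.COLOR_BGR2HSV)
m=(hsv[...,0]>105)&(hsv[...,0]<130)&(hsv[...,1]>130)&(P[...,2]>.025)&(P[...,2]<.045)&(d>0)
Q=P[m]; print(len(Q)); 
if len(Q): print(cv2.minAreaRect((Q[:,:2]*1000).astype(np.float32)),Q.min(0),Q.max(0))
E
```

```text
t 1.85 pos [ 0.4363 -0.1827  0.1198] yaw -52.2 tilt 0.18 open 0.0856 ff 0.0 j [-0.4   0.21 -0.32  1.04 -0.    2.09]
rotz units -0.05 (off -29.0 ) then xyz units [ 0.04 -0.01  1.84]
1278
((438.7109069824219, -182.93829345703125), (80.60555267333984, 29.679569244384766), 39.116798400878906) [ 0.39873063 -0.21936544  0.0250056 ] [ 0.47883219 -0.14630199  0.03854045]
```

View pics/w1.png

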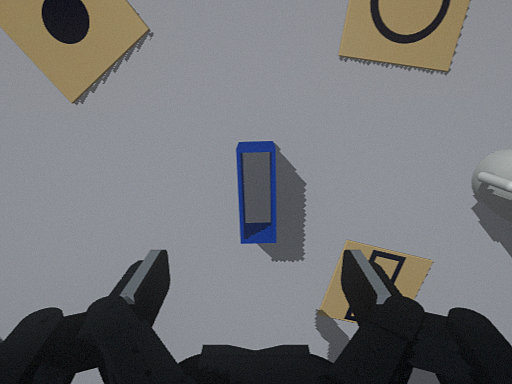

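The wrist view shows the blue cutter at (257,192), centred laterally between the fingers. The oblong pad is at (375,275). The measured cutter pose is (438.7,-182.9) mm at 39°.

>>> {"method": "arm_command", "body": {"deltas": [[[0.04, 0.02, 0.6, 0, 0, -0.15, 1], [0, 0, 0.6, 0, 0, 0, 1], [0, 0, 0.4, 0, 0, 0, 1], [0, 0, 0.24, 0, 0, 0, 1], [0, 0, 0, 0, 0, 0, 0], [0, 0, 0, 0, 0, 0, 0], [0, 0, 0, 0, 0, 0, 0], [0, 0, 0, 0, 0, 0, 0]]]}}

```text
time_s: 2.9
tool_pos: [0.4402, -0.183, 0.03]
ee_rot: [0.0, 0.943, 0.334, 0.001]
force: [-3.2, 1.0, 11.3]
opening: 0.0275
finger_force: 58.4
```

```bash
python3 plan.py .4235 -.342 .15 -66.7
```

```text
t 2.9 pos [ 0.4402 -0.183   0.03  ] yaw -51.0 tilt 0.08 open 0.0275 ff 58.4 j [-0.39  0.3  -0.45  0.81  0.    2.07]
rotz units 1.83 (off -28.0 ) then xyz units [-1.56  2.79 -2.4 ]
```

>>> {"method": "arm_command", "body": {"deltas": [[[0, 0, -0.6, 0, 0, 0, 0], [0, 0, -0.9, 0, 0, 0, 0], [0, 0, -0.9, 0, 0, 0.9, 0], [0, 0, 0, 0, 0, 0.93, 0], [-0.5, 0.9, 0, 0, 0, 0, 0], [-0.5, 0.9, 0, 0, 0, 0, 0], [-0.5, 0.9, 0, 0, 0, 0, 0], [-0.06, 0.09, 0, 0, 0, 0, 0]]]}}

```text
time_s: 3.9
tool_pos: [0.4226, -0.3445, 0.149]
ee_rot: [0.0, 0.98, 0.2, 0.0]
force: [0.1, 0.7, -1.1]
opening: 0.0278
finger_force: 59.9
```

```bash
python3 plan.py .4235 -.342 .032 -66.7; cat > wv.py <<'E'
# wrist view: report colour blob pose and z
import sys; from h import *
lo,hi,smin,z0,z1=map(float,sys.argv[1:6])
im,d,c=snap('wrist'); P=pts(d,c); hsv=cv2.cvtColor(im,cv2.COLOR_BGR2HSV)
m=(hsv[...,0]>=lo)&(hsv[...,0]<=hi)&(hsv[...,1]>=smin)&(P[...,2]>z0)&(P[...,2]<z1)&(d>0)
if len(sys.argv)>6: cv2.imwrite(sys.argv[6],im)
n,l,s,_=cv2.connectedComponentsWithStats(m.astype(np.uint8))
for i in range(1,n):
    if s[i,4]>100:
        Q=P[l==i]; r=cv2.minAreaRect((Q[:,:2]*1000).astype(np.float32)); print(s[i,:5],np.round(r[0],1),np.round(r[1],1),round(r[2],1),'z',Q[:,2].min().round(4),Q[:,2].max().round(4))
E
python3 wv.py 100 135 100 .0 .2 pics/w2.png
```

```text
t 3.9 pos [ 0.4226 -0.3445  0.149 ] yaw -66.9 tilt 0.03 open 0.0278 ff 59.9 j [-0.68  0.33 -0.08  1.15 -0.    2.05]
rotz units -0.02 (off -28.0 ) then xyz units [ 0.04 -0.04  2.34]
[ 224  168   63  155 5308] [ 355.8 -365.3] [218.5  60. ] 27.1 z 0.0001 0.1693
```

View pics/w2.png

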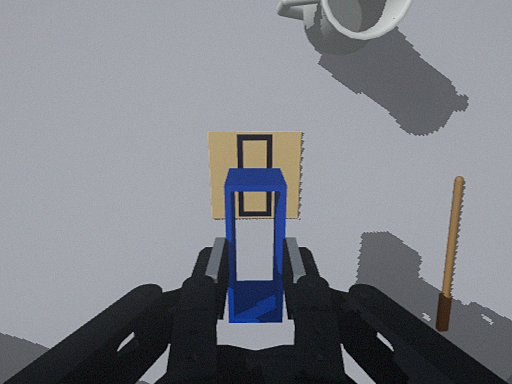

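The cutter is held squarely, and the pad mark is centred ahead at (255,175). I'll measure the pad from the wrist.

```bash
python3 wv.py 12 28 60 -.01 .012
```

```text
[ 209  131   94   88 3511] [ 425.3 -343.2] [89.8 90.2] 23.8 z -0.0007 0.0061
[243 141  25  27 657] [ 446.4 -333.9] [26.  23.6] 23.6 z 0.002 0.0064
[ 436  177   28  155 1251] [ 422.  -575.6] [191.8  10.9] 28.4 z -0.001 0.0105
[235 192  40  27 218] [ 397.6 -354.2] [29.3 39.8] 23.4 z 0.0009 0.0053
[244 192  23  20 458] [ 401.7 -353.2] [21.2 22.7] 23.1 z 0.0023 0.0064
```

>>> {"method": "arm_command", "body": {"deltas": [[[0.08, 0, 0.7, 0, 0, 0, 0], [0, 0, 0.8, 0, 0, 0, 0], [0, 0, 0.6, 0, 0, 0, 0], [0, 0, 0.2, 0, 0, 0, 0], [0, 0, 0.02, 0, 0, 0, 0], [0, 0, 0, 0, 0, 0, 1], [0, 0, 0, 0, 0, 0, 1], [0, 0, 0, 0, 0, 0, 1]]]}}

```text
time_s: 5.0
tool_pos: [0.4271, -0.3403, 0.0334]
ee_rot: [0.0, 0.979, 0.202, 0.0]
force: [-0.5, -0.3, 0.0]
opening: 0.0805
finger_force: 0.0
```

>>> {"method": "arm_command", "body": {"deltas": [[[0, 0, -0.4, 0, 0, 0, 1], [0, 0, -0.8, 0, 0, 0, 1], [0, 0, -0.9, 0, 0, 0, 1], [0, 0, -0.4, 0, 0, 0, 1]]]}}

```text
time_s: 5.5
tool_pos: [0.4276, -0.3408, 0.1608]
ee_rot: [0.001, 0.979, 0.202, 0.001]
force: [0.2, -0.5, -0.8]
opening: 0.0855
finger_force: 0.0
```

```bash
python3 wv.py 105 130 130 .025 .06; python3 plan.py .4665 .191 .15 22
```

```text
[238 142  34  86 983] [ 427.  -341.3] [80.5 30. ] 23.2 z 0.0252 0.042
t 5.55 pos [ 0.428  -0.3412  0.1623] yaw -66.7 tilt 0.28 open 0.0849 ff 0.0 j [-0.67  0.33 -0.06  1.18  0.    2.06]
rotz units -10.32 (off -0.0 ) then xyz units [9.58 4.7  0.25]
```

>>> {"method": "arm_command", "body": {"deltas": [[[0, 0, 0, 0, 0, -1, 1], [0, 0, 0, 0, 0, -1, 1], [0, 0, 0, 0, 0, -1, 1], [0, 0, 0, 0, 0, -1, 1], [0, 0, 0, 0, 0, -1, 1], [0, 0, 0, 0, 0, -1, 1], [0, 0, 0, 0, 0, 0, 1]]]}}

```text
time_s: 6.42
tool_pos: [0.4267, -0.3401, 0.1577]
ee_rot: [-0.0, 0.794, 0.608, -0.0]
force: [-0.9, -0.7, -0.5]
opening: 0.0852
finger_force: 0.0
```

```bash
python3 plan.py .4665 .191 .14 -15
```

```text
t 6.42 pos [ 0.4267 -0.3401  0.1577] yaw -15.2 tilt 0.02 open 0.0852 ff 0.0 j [-0.67  0.33 -0.06  1.18  0.    1.16]
rotz units -0.02 (off -37.0 ) then xyz units [10.47 -1.98  0.35]
```

>>> {"method": "arm_command", "body": {"deltas": [[[0.95, -0.18, 0, 0, 0, 0, 1], [0.95, -0.18, 0, 0, 0, 0, 1], [0.95, -0.18, 0, 0, 0, 0, 1], [0.95, -0.18, 0, 0, 0, 0, 1], [0.95, -0.18, 0, 0, 0, 0, 1], [0.95, -0.18, 0, 0, 0, 0, 1], [0.95, -0.18, 0, 0, 0, 0, 1], [0.95, -0.18, 0, 0, 0, 0, 1]]]}}

```text
time_s: 7.42
tool_pos: [0.4564, 0.047, 0.158]
ee_rot: [0.0, 0.795, 0.606, 0.0]
force: [1.2, 0.6, -0.2]
opening: 0.0855
finger_force: 0.0
```

>>> {"method": "arm_command", "body": {"deltas": [[[0.95, -0.18, 0, 0, 0, 0, 1], [0.95, -0.18, 0.1, 0, 0, 0, 1], [0.97, -0.18, 0.2, 0, 0, 0, 1], [0, 0, 0, 0, 0, 0, 1], [0, 0, 0, 0, 0, 0, 1]]]}}

```text
time_s: 8.05
tool_pos: [0.4677, 0.1907, 0.1429]
ee_rot: [0.0, 0.795, 0.607, -0.0]
force: [0.4, -0.4, -0.5]
opening: 0.0854
finger_force: 0.0
```

```bash
python3 plan.py .4665 .191 .030 -15; python3 wv.py 0 180 0 .028 .042 pics/w3.png; python3 wv.py 0 180 0 .032 .042
```

```text
t 8.05 pos [0.4677 0.1907 0.1429] yaw -15.2 tilt 0.03 open 0.0854 ff 0.0 j [ 0.39  0.26 -0.2   1.11 -0.    2.22]
rotz units -0.03 (off -37.0 ) then xyz units [-0.   -0.03  2.26]
[126   2  42  47 957] [422.6 337.6] [30.6 31.7] 29.7 z 0.0281 0.042
[122 108  36  52 311] [391.8 265.9] [17.8 44.4] 8.2 z 0.028 0.042
[224 159  63  63 823] [467.6 189.4] [55.5 54.7] 76.0 z 0.028 0.0384
[437 281  53  35 585] [634.9  29.9] [49.5 24. ] 24.0 z 0.028 0.042
[130   5  32  38 404] [424.3 335.8] [24.6 19.5] 39.7 z 0.032 0.042
[128 109  28  50 210] [394.1 262.6] [40.7 12.5] 85.5 z 0.0322 0.042
[223 160  64  62 665] [467.5 189.3] [55.6 54.9] 63.4 z 0.032 0.0383
[439 282  49  34 423] [635.4  31.6] [49.1 21.8] 19.1 z 0.0321 0.042
```

>>> {"method": "arm_command", "body": {"deltas": [[[-0.02, 0, 0.8, 0, 0, 0, 1], [0, 0, 0.8, 0, 0, 0, 1], [0, 0, 0.45, 0, 0, 0, 1], [0, 0, 0.21, 0, 0, 0, 1], [0, 0, 0, 0, 0, 0, 0], [0, 0, 0, 0, 0, 0, 0], [0, 0, 0, 0, 0, 0, 0], [0, 0, 0, 0, 0, 0, 0]]]}}

```text
time_s: 9.15
tool_pos: [0.4683, 0.1902, 0.0309]
ee_rot: [0.0, 0.794, 0.608, 0.001]
force: [0.8, -0.9, 0.7]
opening: 0.0125
finger_force: 0.3
```

>>> {"method": "arm_command", "body": {"deltas": [[[0, 0, -0.4, 0, 0, 0, 0], [0, 0, -0.8, 0, 0, 0, 0], [0, 0, -0.9, 0, 0, 0, 0], [0, 0, -0.4, 0, 0, 0, 0], [0, 0, 0, 0, 0, 0, 0]]]}}

```text
time_s: 9.78
tool_pos: [0.4685, 0.1904, 0.1566]
ee_rot: [0.0, 0.794, 0.608, 0.001]
force: [0.0, -0.4, -1.1]
opening: 0.0002
finger_force: 0.0
```

```bash
python3 plan.py .6233 -.183 .15 -15
```

```text
t 9.78 pos [0.4685 0.1904 0.1566] yaw -15.1 tilt 0.17 open 0.0002 ff 0.0 j [ 0.39  0.25 -0.18  1.14  0.    2.22]
rotz units -0.01 (off 1.0 ) then xyz units [-6.41  4.92  0.13]
```

```bash
python3 wv.py 0 180 0 .028 .042 pics/w4.png
```

```text
[132   7  40  45 869] [422.7 337.8] [30.9 31.6] 51.2 z 0.0281 0.042
[122 108  39  49 274] [391.8 265.6] [17.9 44.2] 7.3 z 0.028 0.042
[196 156  60  60 742] [442.8 196.5] [55.7 54.6] 71.4 z 0.028 0.038
[428 274  49  41 540] [634.   28.3] [50.  26.4] 29.7 z 0.028 0.042
```

View pics/w4.png

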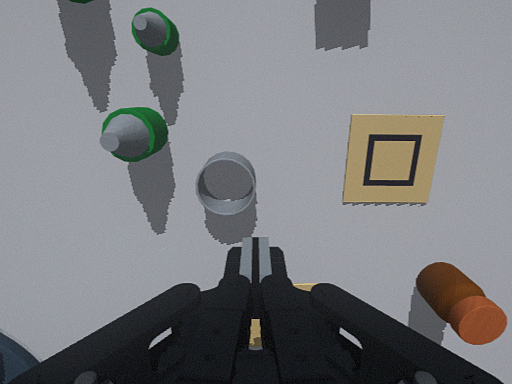

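The gripper missed: it shut fully and the ring slid 26 mm to (442.8,196.5), still upright at pixel (226,183). I think hard closing at full force pushed one finger past the thin wall. I'll close gradually to just under 56 mm and grip lower.

>>> {"method": "arm_command", "body": {"deltas": [[[0, -0.5, 0, 0, 0, 0, 1], [0, 0, 0.2, 0, 0, 0, 1], [0, 0, 0, 0, 0, 0, 1], [0, 0, 0, 0, 0, 0, 1]]]}}

```text
time_s: 10.32
tool_pos: [0.4437, 0.1964, 0.1446]
ee_rot: [-0.0, 0.794, 0.608, -0.0]
force: [-0.1, 1.1, -0.1]
opening: 0.0721
finger_force: 0.0
```

```bash
python3 wv.py 0 180 0 .030 .042;  python3 plan.py .4428 .1965 .026 -15
```

```text
[160   1  41  47 783] [422.6 337.7] [30.9 30.6] 14.2 z 0.03 0.042
[160 108  26  49 174] [393.9 262.5] [40.8 12.5] 85.0 z 0.03 0.042
[223 158  63  62 721] [442.6 196.8] [55.2 55. ] 13.9 z 0.03 0.0383
[461 281  51  39 543] [632.3  30.7] [48.1 21.8] 30.8 z 0.03 0.042
t 10.38 pos [0.4438 0.1964 0.1448] yaw -15.1 tilt 0.02 open 0.0792 ff 0.0 j [ 0.42  0.22 -0.25  1.1  -0.    2.25]
rotz units -0.02 (off -39.0 ) then xyz units [-0.   -0.02  2.38]
```

>>> {"method": "arm_command", "body": {"deltas": [[[0, -0.02, 0.6, 0, 0, 0, 1], [0, 0, 0.8, 0, 0, 0, 1], [0, 0, 0.7, 0, 0, 0, 1], [0, 0, 0.28, 0, 0, 0, 1], [0, 0, 0, 0, 0, 0, 0.8], [0, 0, 0, 0, 0, 0, 0.7], [0, 0, 0, 0, 0, 0, 0.66], [0, 0, 0, 0, 0, 0, 0.63]]]}}

```text
time_s: 11.38
tool_pos: [0.4433, 0.1972, 0.0271]
ee_rot: [0.0, 0.794, 0.608, 0.001]
force: [-1.3, -1.3, 8.5]
opening: 0.0541
finger_force: 13.5
```

>>> {"method": "arm_command", "body": {"deltas": [[[0, 0, 0, 0, 0, 0, 0.63], [0, 0, 0, 0, 0, 0, 0.62]]]}}

```text
time_s: 11.62
tool_pos: [0.4433, 0.1972, 0.0272]
ee_rot: [0.0, 0.794, 0.608, 0.001]
force: [-2.2, -0.9, 12.9]
opening: 0.0532
finger_force: 28.0
```

>>> {"method": "arm_command", "body": {"deltas": [[[0, 0, -0.2, 0, 0, 0, 0.62], [0, 0, -0.5, 0, 0, 0, 0.62], [0, 0, -0.7, 0, 0, 0, 0.62], [0, 0, -0.7, 0, 0, 0, 0.62], [0, 0, -0.4, 0, 0, 0, 0.62], [0, 0, 0, 0, 0, 0, 0.62]]]}}

```text
time_s: 12.38
tool_pos: [0.4435, 0.1972, 0.1528]
ee_rot: [0.0, 0.794, 0.608, 0.002]
force: [0.4, 0.1, -1.2]
opening: 0.0537
finger_force: 27.9
```

```bash
python3 plan.py .6233 -.183 .15 -15
```

```text
t 12.38 pos [0.4435 0.1972 0.1528] yaw -15.1 tilt 0.18 open 0.0537 ff 27.9 j [ 0.42  0.21 -0.24  1.12 -0.    2.25]
rotz units -0.01 (off 1.0 ) then xyz units [-6.41  5.44  0.06]
```

>>> {"method": "arm_command", "body": {"deltas": [[[-0.4, 0.34, 0, 0, 0, 0, 0.62], [-0.7, 0.6, 0, 0, 0, 0, 0.62], [-0.7, 0.6, 0, 0, 0, 0, 0.62], [-0.7, 0.6, 0, 0, 0, 0, 0.62], [-0.7, 0.6, 0, 0, 0, 0, 0.62], [-0.7, 0.6, 0, 0, 0, 0, 0.62], [-0.7, 0.6, 0, 0, 0, 0, 0.62], [-0.7, 0.6, 0, 0, 0, 0, 0.62]]]}}

```text
time_s: 13.38
tool_pos: [0.5925, -0.1196, 0.15]
ee_rot: [-0.0, 0.794, 0.608, -0.0]
force: [0.2, 0.2, -0.7]
opening: 0.0533
finger_force: 27.9
```

>>> {"method": "arm_command", "body": {"deltas": [[[-0.6, 0.5, 0, 0, 0, 0, 0.62], [-0.4, 0.35, 0, 0, 0, 0, 0.62], [-0.11, 0.05, 0, 0, 0, 0, 0.62], [0, 0, 0, 0, 0, 0, 0.62], [0, 0, 0, 0, 0, 0, 0.62]]]}}

```text
time_s: 14.0
tool_pos: [0.6211, -0.1826, 0.1509]
ee_rot: [-0.0, 0.794, 0.608, -0.0]
force: [-0.4, 1.1, 0.2]
opening: 0.0533
finger_force: 28.0
```

```bash
python3 plan.py .6233 -.183 .15 -15;  python3 wv.py 12 28 60 -.01 .012 pics/w5.png
```

```text
t 14.0 pos [ 0.6211 -0.1826  0.1509] yaw -15.1 tilt 0.02 open 0.0533 ff 28.0 j [-0.29  0.55  0.25  1.27  0.    1.55]
rotz units -0.01 (off 1.0 ) then xyz units [0.   0.04 0.02]
[   0    0   71   69 3535] [464.  -6.] [53.5 64.4] 75.1 z 0.0006 0.0064
[ 197  115  124   90 3730] [ 624.5 -184.2] [90.9 89.7] 30.3 z -0.0005 0.0059
[ 235  156   48   37 1384] [ 626.6 -178.9] [36.4 47.8] 71.6 z 0.0018 0.0067
[238 214  39  22 446] [ 612.1 -225.6] [28.  29.9] 30.7 z -0.0011 0.0054
[130 364  20  17 144] [ 413.8 -391.3] [37.3 10.6] 25.1 z 0.0001 0.0056
```

View pics/w5.png

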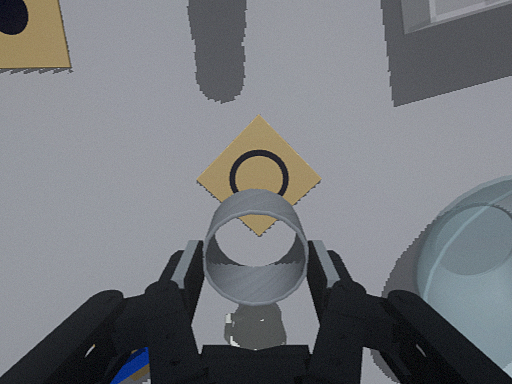

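The ring is held upright at (255,245), with its pad at (258,177). A bowl stands on the right at about (470,250), so I'll check its clearance before lowering.

```bash
python3 - <<'E'
from h import *
for n in('scene','side'):
    P=np.load(f'/tmp/{n}0.npz')['P'].reshape(-1,3)
    r=np.hypot(P[:,0]-.6245,P[:,1]+.1835); Q=P[(r<.3)&(P[:,2]>.02)&(P[:,2]<.2)]
    r=np.hypot(Q[:,0]-.6245,Q[:,1]+.1835)
    for a in(.08,.1,.12,.14,.16): 
        k=r<a; print(n,a,k.sum(), Q[k].mean(0).round(3) if k.any() else '')
    B=Q[Q[:,0]>.68]; 
    if len(B): i=np.argsort(np.hypot(B[:,0]-.6245,B[:,1]+.1835))[:5]; print(B[i].round(3))
E
```

```text
scene 0.08 0 
scene 0.1 0 
scene 0.12 0 
scene 0.14 29 [ 0.562 -0.305  0.051]
scene 0.16 569 [ 0.615 -0.301  0.058]
[[ 0.747 -0.253  0.092]
 [ 0.749 -0.251  0.092]
 [ 0.739 -0.267  0.091]
 [ 0.743 -0.263  0.091]
 [ 0.752 -0.248  0.091]]
side 0.08 0 
side 0.1 0 
side 0.12 0 
side 0.14 15 [ 0.607 -0.292  0.062]
side 0.16 512 [ 0.661 -0.283  0.06 ]
[[ 0.737 -0.262  0.091]
 [ 0.747 -0.25   0.087]
 [ 0.744 -0.256  0.081]
 [ 0.746 -0.253  0.086]
 [ 0.748 -0.25   0.089]]
```

Clear within 120 mm, so I can lower.

>>> {"method": "arm_command", "body": {"deltas": [[[0, 0.07, 0.6, 0, 0, 0, 0.62], [0, 0, 0.8, 0, 0, 0, 0.62], [0, 0, 0.6, 0, 0, 0, 0.62], [0, 0, 0.3, 0, 0, 0, 0.62], [0, 0, 0.1, 0, 0, 0, 0.62], [0, 0, 0, 0, 0, 0, 0.75], [0, 0, 0, 0, 0, 0, 1], [0, 0, 0, 0, 0, 0, 1]]]}}

```text
time_s: 15.05
tool_pos: [0.6253, -0.1846, 0.0318]
ee_rot: [0.0, 0.794, 0.608, 0.0]
force: [0.1, -0.5, 0.2]
opening: 0.0851
finger_force: 0.0
```

>>> {"method": "arm_command", "body": {"deltas": [[[0, 0, 0, 0, 0, 0, 1], [0, 0, -0.4, 0, 0, 0, 1], [0, 0, -0.8, 0, 0, 0, 1], [0, 0, -0.9, 0, 0, 0, 1], [0, 0, -0.4, 0, 0, 0, 1], [0, 0, 0, 0, 0, 0, 1]]]}}

```text
time_s: 15.8
tool_pos: [0.6258, -0.1847, 0.1577]
ee_rot: [0.001, 0.794, 0.608, 0.001]
force: [0.2, -0.9, 0.2]
opening: 0.0853
finger_force: 0.0
```

```bash
python3 wv.py 0 180 0 .034 .046; python3 plan.py .5922 .359 .17 -12
```

```text
[409   0  96  27 681] [813.9 -90.1] [18.2 74.7] 75.3 z 0.034 0.046
[224 156  61  60 634] [ 625.3 -184.7] [55.2 54.9] 16.1 z 0.034 0.0413
[417 285  35  32 402] [ 771.6 -356.7] [14.6 52.6] 38.6 z 0.034 0.046
[474 299  38  25 482] [ 837.9 -386.9] [38.5 15.4] 7.5 z 0.034 0.0459
[228 312  54  29 503] [ 587.2 -334.2] [24.5 58.8] 67.9 z 0.034 0.046
t 15.85 pos [ 0.6251 -0.1845  0.1561] yaw -15.1 tilt 0.05 open 0.0852 ff 0.0 j [-0.29  0.55  0.27  1.29 -0.    1.55]
rotz units -0.36 (off -43.0 ) then xyz units [10.5  -2.9  -0.28]
```

>>> {"method": "arm_command", "body": {"deltas": [[[0.5, -0.1, 0, 0, 0, -0.36, 1], [0.95, -0.27, 0, 0, 0, 0, 1], [0.95, -0.27, 0, 0, 0, 0, 1], [0.95, -0.27, 0, 0, 0, 0, 1], [0.95, -0.27, 0, 0, 0, 0, 1], [0.95, -0.27, 0, 0, 0, 0, 1], [0.95, -0.27, 0, 0, 0, 0, 1], [0.95, -0.27, 0, 0, 0, 0, 1]]]}}

```text
time_s: 16.85
tool_pos: [0.6025, 0.1873, 0.1545]
ee_rot: [-0.0, 0.777, 0.629, -0.001]
force: [0.5, -0.3, 0.3]
opening: 0.0854
finger_force: 0.0
```

>>> {"method": "arm_command", "body": {"deltas": [[[0.95, -0.27, 0, 0, 0, 0, 1], [0.95, -0.27, 0, 0, 0, 0, 1], [0.95, -0.27, 0, 0, 0, 0, 1], [0.5, -0.1, 0, 0, 0, 0, 1], [0, 0, 0, 0, 0, 0, 1], [0, 0, 0, 0, 0, 0, 1]]]}}

```text
time_s: 17.6
tool_pos: [0.5936, 0.3584, 0.155]
ee_rot: [0.0, 0.777, 0.629, -0.001]
force: [0.5, -0.1, 0.1]
opening: 0.0853
finger_force: 0.0
```

```bash
python3 plan.py .5922 .359 .026 -12; python3 wv.py 0 180 0 .031 .042
```

```text
t 17.6 pos [0.5936 0.3584 0.155 ] yaw -12.0 tilt 0.09 open 0.0853 ff 0.0 j [ 0.54  0.65  0.44  1.36 -0.    2.32]
rotz units -0.01 (off -43.0 ) then xyz units [ 0.01 -0.03  2.58]
[ 448  130   64  127 3765] [797.3 298.5] [ 58.3 122.7] 2.3 z 0.031 0.042
[228 160  54  52 837] [593.6 358.2] [48.6 48.1] 78.1 z 0.0311 0.0385
[  0 166  38  48 459] [385.1 402.2] [19.1 44.7] 1.2 z 0.031 0.042
[ 75 226  30  26 308] [424.9 340. ] [21.  27.4] 43.1 z 0.0311 0.042
[ 55 290  40  17 274] [386.5 281. ] [10.4 34.8] 61.5 z 0.031 0.042
```

>>> {"method": "arm_command", "body": {"deltas": [[[0, 0, 0.7, 0, 0, 0, 1], [0, 0, 0.9, 0, 0, 0, 1], [0, 0, 0.7, 0, 0, 0, 1], [0, 0, 0.26, 0, 0, 0, 1], [0, 0, 0, 0, 0, 0, 0.7], [0, 0, 0, 0, 0, 0, 0.6], [0, 0, 0, 0, 0, 0, 0.56], [0, 0, 0, 0, 0, 0, 0.53]]]}}

```text
time_s: 18.65
tool_pos: [0.5948, 0.3596, 0.03]
ee_rot: [0.0, 0.777, 0.629, 0.001]
force: [-1.0, -1.6, 10.9]
opening: 0.0462
finger_force: 41.9
```

>>> {"method": "arm_command", "body": {"deltas": [[[0, 0, 0, 0, 0, 0, 0.53], [0, 0, -0.2, 0, 0, 0, 0.53], [0, 0, -0.5, 0, 0, 0, 0.53], [0, 0, -0.7, 0, 0, 0, 0.53], [0, 0, -0.7, 0, 0, 0, 0.53], [0, 0, -0.4, 0, 0, 0, 0.53], [0, 0, 0, 0, 0, 0, 0.53]]]}}

```text
time_s: 19.52
tool_pos: [0.5947, 0.3598, 0.1552]
ee_rot: [0.0, 0.777, 0.629, 0.002]
force: [0.1, -0.3, -1.0]
opening: 0.046
finger_force: 41.4
```

```bash
python3 plan.py .6055 .172 .15 -16
```

```text
t 19.52 pos [0.5947 0.3598 0.1552] yaw -12.0 tilt 0.2 open 0.046 ff 41.4 j [0.54 0.65 0.44 1.35 0.   2.32]
rotz units 0.46 (off -32.0 ) then xyz units [-3.55  1.24  0.1 ]
```

>>> {"method": "arm_command", "body": {"deltas": [[[0, 0, 0, 0, 0, 0.46, 0.53], [-0.6, 0.2, 0, 0, 0, 0, 0.53], [-0.85, 0.3, 0, 0, 0, 0, 0.53], [-0.85, 0.3, 0, 0, 0, 0, 0.53], [-0.75, 0.26, 0, 0, 0, 0, 0.53], [-0.45, 0.15, 0, 0, 0, 0, 0.53], [0, 0, 0, 0, 0, 0, 0.53], [0, 0, 0, 0, 0, 0, 0.53]]]}}

```text
time_s: 20.52
tool_pos: [0.6038, 0.1751, 0.1527]
ee_rot: [-0.0, 0.798, 0.602, -0.0]
force: [0.5, -0.3, -0.9]
opening: 0.0459
finger_force: 41.4
```

```bash
python3 plan.py .6055 .172 .033 -16;  python3 wv.py 12 28 60 -.01 .012 pics/w6.png
```

```text
t 20.52 pos [0.6038 0.1751 0.1527] yaw -16.0 tilt 0.02 open 0.0459 ff 41.4 j [0.28 0.5  0.18 1.25 0.   2.13]
rotz units 0.0 (off -32.0 ) then xyz units [-0.05  0.05  2.39]
[ 213  136   92   71 3276] [608.8 180.2] [71.8 89.9] 74.1 z -0.0004 0.0059
[ 238  162   41   32 1288] [607.2 174.5] [33.1 40.7] 74.0 z 0.0021 0.0064
[199 301  13  44 331] [495.8  18.6] [64.9 13. ] 75.3 z 0.0018 0.0055
[141 345  14  18 209] [412.4  -6.3] [30.5 17.5] 68.0 z 0.0003 0.0056
```

View pics/w6.png

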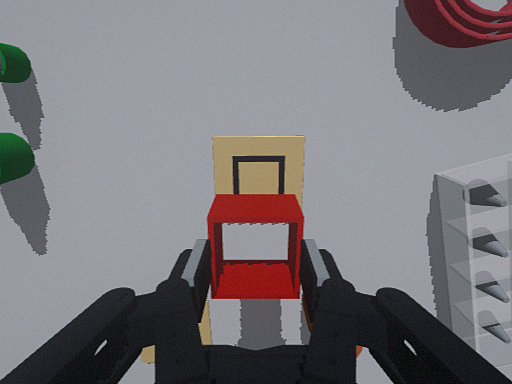

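The red cutter is held square above its pad (pad centre about 258,180) and nothing is close by. Lowering.

>>> {"method": "arm_command", "body": {"deltas": [[[-0.05, 0.06, 0.6, 0, 0, 0, 0.53], [0, 0, 0.8, 0, 0, 0, 0.53], [0, 0, 0.6, 0, 0, 0, 0.53], [0, 0, 0.3, 0, 0, 0, 0.53], [0, 0, 0.08, 0, 0, 0, 0.53], [0, 0, 0, 0, 0, 0, 0.65], [0, 0, 0, 0, 0, 0, 1], [0, 0, 0, 0, 0, 0, 1]]]}}

```text
time_s: 21.58
tool_pos: [0.6065, 0.1712, 0.0348]
ee_rot: [0.0, 0.799, 0.602, 0.001]
force: [-0.1, 0.2, 0.1]
opening: 0.085
finger_force: 0.0
```

>>> {"method": "arm_command", "body": {"deltas": [[[0, 0, 0, 0, 0, 0, 1], [0, 0, -0.4, 0, 0, 0, 1], [0, 0, -0.8, 0, 0, 0, 1], [0, 0, -0.9, 0, 0, 0, 1], [0, 0, -0.4, 0, 0, 0, 1], [0, 0, 0, 0, 0, 0, 1]]]}}

```text
time_s: 22.32
tool_pos: [0.607, 0.1713, 0.1607]
ee_rot: [0.001, 0.799, 0.602, 0.001]
force: [-0.8, 0.5, -0.3]
opening: 0.0855
finger_force: 0.0
```

```bash
python3 wv.py 0 180 0 .034 .046; python3 wv.py 12 28 60 -.01 .012; python3 plan.py .4222 .3395 .15 0
```

```text
[ 418    0   94   40 2073] [804.8 256.7] [26.5 78.2] 71.7 z 0.034 0.0431
[  0 143  10  37 257] [393.8 254.6] [34.3  8.9] 60.0 z 0.034 0.044
[228 161  53  52 807] [606.2 169.8] [48.7 48.1] 74.3 z 0.034 0.0416
[ 445  160   67  149 2423] [809.3  54.3] [ 59.3 151.7] 0.0 z 0.034 0.046
[481 189  15  12 126] [815.9 101.9] [10.2  9.6] 29.8 z 0.0341 0.0427
[483 239  15  12 113] [815.7  47.5] [9.6 8.5] 36.2 z 0.0341 0.0429
[301 288  47  30 378] [640.5  32. ] [49.  21.3] 0.8 z 0.034 0.046
[476 302  36  14 240] [817.8 -34.3] [38.   6.9] 1.0 z 0.034 0.041
[ 210  132   90   85 4052] [606.2 171.6] [89.9 89.5] 74.4 z -0.0001 0.0061
[ 235  166   40   30 1123] [605.1 166.9] [31.9 40.6] 74.6 z 0.0019 0.0063
[ 152  295   58   61 2215] [465.6  13.2] [91.2 69.4] 76.4 z 0.0009 0.0056
t 22.43 pos [0.6058 0.171  0.1583] yaw -16.0 tilt 0.04 open 0.0855 ff 0.0 j [0.28 0.5  0.2  1.27 0.   2.12]
rotz units -1.86 (off -39.0 ) then xyz units [ 3.37 -3.67  0.17]
```

>>> {"method": "arm_command", "body": {"deltas": [[[0, 0, 0, 0, 0, -0.93, 1], [0, 0, 0, 0, 0, -0.93, 1], [0.7, -0.75, 0, 0, 0, 0, 1], [0.7, -0.75, 0, 0, 0, 0, 1], [0.7, -0.75, 0, 0, 0, 0, 1], [0.7, -0.75, 0, 0, 0, 0, 1], [0.54, -0.65, 0, 0, 0, 0, 1], [0, 0, 0, 0, 0, 0, 1]]]}}

```text
time_s: 23.42
tool_pos: [0.4211, 0.3392, 0.1579]
ee_rot: [-0.0, 0.706, 0.708, -0.001]
force: [0.4, -0.2, -0.2]
opening: 0.0855
finger_force: 0.0
```

```bash
python3 plan.py .4225 .3382 .022 0; python3 wv.py 45 85 90 .003 .06 pics/w7.png; python3 wv.py 0 180 0 .02 .032;python3 wv.py 0 180 0 .045 .058
```

```text
t 23.43 pos [0.4211 0.3392 0.1579] yaw 0.2 tilt 0.11 open 0.0855 ff 0.0 j [ 0.68  0.32 -0.08  1.18  0.    2.25]
rotz units 0.02 (off -39.0 ) then xyz units [-0.02  0.03  2.72]
[169  88  58  55 924] [371.3 402.1] [44.3 44.5] 44.4 z 0.0074 0.0455
[240 163  33  38 431] [422.  338.5] [30.2 31.3] 0.3 z 0.0034 0.0324
[ 188  223   48   57 1070] [378.2 266.9] [40.  44.5] 73.5 z 0.003 0.0483
[239 166  33  34 377] [422.3 338.5] [30.6 31.1] 0.1 z 0.0204 0.032
[192 229  42  23 217] [380.4 278.8] [16.3 42.9] 80.4 z 0.02 0.032
[422 305  26  12 115] [622.1 190.7] [ 1.8 29.6] 74.6 z 0.0202 0.0317
[171  92  43  46 525] [371.  402.3] [34.8 34.7] 60.8 z 0.045 0.0579
[245 179  19  18 241] [422.4 339.2] [16.2 14.7] 3.4 z 0.045 0.0563
[189 244  38  30 447] [378.6 270. ] [25.1 35.7] 77.1 z 0.0451 0.0579
```

View pics/w7.png

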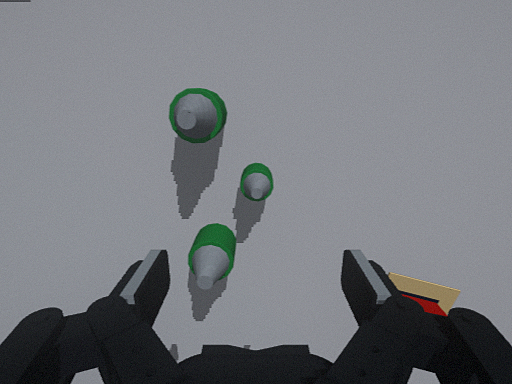

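The smallest nozzle is at (257,182), centred between the fingers at x=256. The two big ones at (198,115) and (212,255) stay clear of the finger lines.

>>> {"method": "arm_command", "body": {"deltas": [[[0, 0.02, 0.7, 0, 0, 0, 1], [0, 0, 0.9, 0, 0, 0, 1], [0, 0, 0.7, 0, 0, 0, 1], [0, 0, 0.36, 0, 0, 0, 1], [0, 0, 0, 0, 0, 0, 0.6], [0, 0, 0, 0, 0, 0, 0.45], [0, 0, 0, 0, 0, 0, 0.4], [0, 0, 0, 0, 0, 0, 0.36]]]}}

```text
time_s: 24.58
tool_pos: [0.4252, 0.3384, 0.0269]
ee_rot: [0.0, 0.707, 0.707, 0.001]
force: [-0.0, -0.8, 6.0]
opening: 0.0307
finger_force: 7.5
```

>>> {"method": "arm_command", "body": {"deltas": [[[0, 0, 0, 0, 0, 0, 0.34], [0, 0, 0, 0, 0, 0, 0.34], [0, 0, -0.2, 0, 0, 0, 0.34], [0, 0, -0.5, 0, 0, 0, 0.34], [0, 0, -0.8, 0, 0, 0, 0.34], [0, 0, -0.8, 0, 0, 0, 0.34], [0, 0, -0.4, 0, 0, 0, 0.34], [0, 0, 0, 0, 0, 0, 0.34]]]}}

```text
time_s: 25.58
tool_pos: [0.4252, 0.3387, 0.1629]
ee_rot: [0.0, 0.707, 0.707, 0.002]
force: [0.3, -0.0, -0.5]
opening: 0.0299
finger_force: 21.8
```

```bash
python3 plan.py .4555 .016 .16 0
```

```text
t 25.57 pos [0.4252 0.3387 0.1629] yaw 0.0 tilt 0.18 open 0.0299 ff 21.8 j [ 0.67  0.32 -0.07  1.18  0.    2.24]
rotz units 0.0 (off -2.0 ) then xyz units [-6.45  0.61  0.06]
```

>>> {"method": "arm_command", "body": {"deltas": [[[-0.5, 0.05, 0, 0, 0, 0, 0.34], [-0.9, 0.08, 0, 0, 0, 0, 0.34], [-0.95, 0.09, 0, 0, 0, 0, 0.34], [-0.95, 0.09, 0, 0, 0, 0, 0.34], [-0.95, 0.09, 0, 0, 0, 0, 0.34], [-0.95, 0.09, 0, 0, 0, 0, 0.34], [-0.8, 0.08, 0, 0, 0, 0, 0.34], [-0.45, 0.04, 0, 0, 0, 0, 0.34]]]}}

```text
time_s: 26.58
tool_pos: [0.4544, 0.0138, 0.1601]
ee_rot: [-0.0, 0.708, 0.707, -0.001]
force: [-0.8, 0.1, -1.0]
opening: 0.0294
finger_force: 21.8
```

```bash
python3 plan.py .4555 .016 .031 0;  python3 wv.py 12 28 60 -.01 .012 pics/w8.png;
```

```text
t 26.57 pos [0.4544 0.0138 0.1601] yaw -0.1 tilt 0.08 open 0.0294 ff 21.8 j [ 0.03  0.15 -0.29  1.13 -0.    1.6 ]
rotz units -0.01 (off -2.0 ) then xyz units [0.04 0.02 2.58]
[ 363    0  105   70 2982] [600.2 145.8] [39.4 91.4] 74.5 z -0.0012 0.0065
[419   0  36  20 503] [612.8 164.5] [15.  30.1] 89.1 z 0.002 0.0062
[ 206  123  104  101 5976] [455.4  13.3] [90.8 89.6] 75.9 z -0.0005 0.0061
[394 289  38  37 473] [ 651.2 -148.6] [22.3 64.4] 49.8 z 0.002 0.006
```

View pics/w8.png

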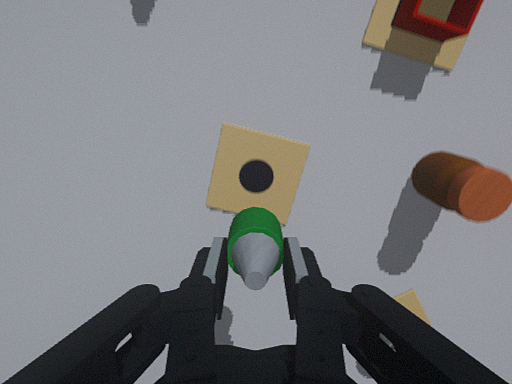

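The nozzle is held upright at (256,245), with its pad's disc at (256,176). Lowering.

>>> {"method": "arm_command", "body": {"deltas": [[[0, 0.02, 0.7, 0, 0, 0, 0.34], [0, 0, 0.8, 0, 0, 0, 0.34], [0, 0, 0.6, 0, 0, 0, 0.34], [0, 0, 0.37, 0, 0, 0, 0.34], [0, 0, 0.1, 0, 0, 0, 0.34], [0, 0, 0, 0, 0, 0, 0.34], [0, 0, 0, 0, 0, 0, 0.5], [0, 0, 0, 0, 0, 0, 1]]]}}

```text
time_s: 27.62
tool_pos: [0.4565, 0.0156, 0.0331]
ee_rot: [0.0, 0.707, 0.707, 0.0]
force: [0.2, -0.0, -0.5]
opening: 0.0597
finger_force: 0.0
```

>>> {"method": "arm_command", "body": {"deltas": [[[0, 0, 0, 0, 0, 0, 1], [0, 0, 0, 0, 0, 0, 1], [0, 0, -0.3, 0, 0, 0, 1], [0, 0, -0.8, 0, 0, 0, 1], [0, 0, -0.9, 0, 0, 0, 1], [0, 0, -0.8, 0, 0, 0, 1], [0, 0, -0.5, 0, 0, 0, 1], [0, 0, 0, 0, 0, 0, 1]]]}}

```text
time_s: 28.62
tool_pos: [0.4571, 0.0156, 0.1992]
ee_rot: [0.001, 0.707, 0.707, 0.001]
force: [0.4, 0.0, -0.3]
opening: 0.0851
finger_force: 0.0
```

```bash
python3 wv.py 45 85 90 .003 .06;python3 wv.py 12 28 60 -.01 .012; python3 - <<'E'
from h import *
a,_,_=snap('scene');b,_,_=snap('side'); cv2.imwrite('pics/fin.png',cv2.hconcat([cv2.resize(a[100:330,100:420],(400,288)),cv2.resize(b[60:300,100:420],(400,288))]))
E
```

```text
[239 155  30  34 338] [454.4  14.9] [36.1 31.1] 23.1 z 0.0031 0.0392
[ 347    0  111   75 2638] [603.5 161.7] [69.9 89.4] 74.6 z -0.0008 0.0075
[393   0  40  33 866] [612.7 173. ] [29.9 30. ] 74.2 z 0.0019 0.0071
[ 209  120   93   92 4924] [454.7  15.2] [90.5 89.7] 76.0 z -0.0011 0.0062
[388 272  21  25 192] [ 647.  -143.6] [10.8 44.2] 32.2 z 0.0014 0.0058
[335 296  24  38 365] [ 584.7 -191.8] [15.8 64.9] 27.3 z 0.0001 0.0056
```

View pics/fin.png

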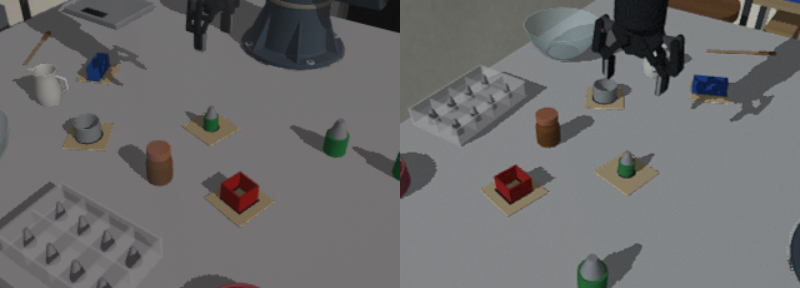

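The final view shows the oblong, ring, square and nozzle each standing on its own pad. The jug at (47,85) and jar (160,163) are where they were, and the gripper is clear.

```bash
python3 -c "
from h import *;print(bot.hand_in())"
```

```text
the job is handed in; nothing more can be done
None
```

I handed the job in at about 29 s: all three cutters and the nozzle are upright on their own pads, each within about 3 mm of centre by the wrist camera. The first grip on the ring missed and slid it about 26 mm before a second try held, and the jug and jar look undisturbed.

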